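# Load and lock the jar rack for the water bath

## Task

Get the two-jar rack ready for the water bath: stand the closed jar from the table upright in the rack's empty seat, let go, and swing the hinged hold-down frame fully down over both jars. Then fold the hasp on the frame's front all the way down flat over the staple, and lock it with the pin: lift the pin out of its parking lug and drop it upright through the staple until its collar rests on it. Do not tip any jar and leave the open jar, the spare lid and the jar that is already in the rack where they are.

Things in the scene. Friction and masses are not known exactly. Their poses are not given: they have to be found in the camera images.
- rack: fixed stainless rack 134 x 240 mm; origin on the table, midway between its two seats, x to its back (hinge side), y to its left end, z up. A plate 38 mm above the table has two round holes of 59 mm, 110 mm apart along y: the seats. In the middle of the front stands a post 30 mm wide, 100 mm high, with the staple. A lug at the left end parks the pin
- empty_seat (a point): centre of the floor of the rack's empty seat, 8 mm above the table; rack coordinates (0, 55, 8) mm; a jar's underside comes to rest here
- full_seat (a point): centre of the floor of the other seat, rack coordinates (0, -55, 8) mm; the seated jar stands here
- staple_eye (a point): where the pin's axis belongs in the staple's eye, level with the staple's upper side, rack coordinates (-68.5, 0, 88) mm. The staple is a level U of 6 mm round bar that juts 30 mm forward from the post, its eye open from above: 13 mm wide along y; along x from 7 mm in front of this point to the closed hasp and the frame's front edge, 13 mm behind it
- park_hole (a point): centre of the top of the parking lug (34 x 44 mm, 13 mm square hole), rack coordinates (0, 142, 46) mm, where the pin hangs by its collar at the start
- hold_down_hinge (a point): middle of the hold-down frame's hinge axis, rack coordinates (65, 0, 112) mm; the axis runs along the rack's y
- hold_down (a joint): angle of the hold-down frame, rad: 0 = closed, level over the jars at 112 mm; about 1.75 = open, standing up; the hinge is stiff and stays where it is left. The frame is of 10 mm round bar, 224 mm wide along y, 108 mm from hinge axis to front rail; rubber pads under its middle bar clear a seated jar by 2 mm
- front_rail (a point): point on the axis of the frame's front rail (10 mm round bar), 85 mm left of its middle: a good place to grip it; 108 mm from the hinge axis
- hasp (a joint): angle of the hasp relative to the frame, rad: 0 = closed (hangs at right angles under the frame's front, flat over the staple), 1.57 = in line with the frame, pointing forward, 2.7 = folded back; stiff, stays where it is left. Steel plate 60 mm wide, 62 mm long from its hinge, 3 mm thick, with a slot 30 mm wide for the staple in its middle (the staple is 25 mm wide overall)
- hasp_hinge (a point): middle of the hasp's hinge axis (along the rack's y), 8 mm in front of the front rail's axis; with the frame closed at rack coordinates (-52, 0, 112) mm
- hasp_end (a point): middle of the hasp's free end, 60 mm from its hinge axis
- pin: loose steel locking pin, origin at its lower tip, z up along its axis; shank 8 mm thick and 42 mm long with a tapered tip, then a collar 20 mm wide (42 to 46 mm above the tip), then a round handle 16 mm thick up to 102 mm above the tip
- jar: closed glass jar with a gold lid, 54 mm diameter, 95 mm high with the lid, origin at the centre of its underside, z up; stands on the table to the left; put it in the empty seat
- seated_jar: the same kind of closed jar, already in the rack; origin at the centre of its underside, z up
- open_jar: bystander: open glass jar without a lid, a little white filling in it, 54 mm diameter, 93 mm high, origin at the centre of its underside
- spare_lid: bystander: loose gold jar lid lying on the table, 54 mm diameter, 12 mm high, origin at the centre of its underside
Mind the look-alikes: they are no part of the job. Leave any purple look-alike of the pin alone.

How it is judged:
By the outcome, as a careful person would: the job done as asked, in the order asked, and still so for the second after the job is handed in, with the robot touching nothing.
It also fails if it takes over 69 s, if anything falls off the work surface, if the arm or the gripper's body presses on something with over 40 N, if the wrist force passes 120 N, or if a joint passes its speed limit or range.

## Robot

A 6-joint arm with a two-finger parallel gripper is mounted at the origin on a cart in front of the work surface, level with it; the furniture and walls round the work are solid. World frame = base frame: x ahead of the robot, y to its left, z up, the work surface at z = 0. Lengths are in m, angles in degrees, forces in N, time in s.
With the tool pointing down it reaches from about 0.35 to 0.975 m from the base axis. Payload 17.4 kg.
Tool frame: the origin (TCP) lies midway between the tips of the shut fingers; the grasp point (between the pads) lies env.grasp_offset behind it (env.grasp_offset is the distance from the TCP to the grasp point, in m); z points along the fingers, y is the line along which they close (so a half turn about z gives the same grasp; the last joint's range is limited). The gripper opens to 85 mm and grips with 20 to 120 N. Pads are 22 mm wide; open, the fingers measure 114 mm over their backs; the gripper's body (76 mm by 85 mm) begins 54 mm behind the grasp point. The pads swing forward as they close: fully open they stand 13 mm farther back than shut.
Start: joints at [-69.316, 6.646, 82.598, -0, 90.757, -2.166], TCP at [0.262, -0.622, 0.231] pointing down, gripper open.
Joint ranges: [-162.19, 162.19], [-47.58, 125.68], [4.15, 143.07], [-65.23, 245.23], [0.69, 171.88], [-170.13, 170.13]. Speed limits (degrees/s): [108.29, 108.29, 127.2, 180, 180, 180].

## Interface

Orientations are given as [roll, pitch, yaw] about the fixed x, y, z axes, in that order (R = Rz(yaw) Ry(pitch) Rx(roll)).
In Python, from rig import env gives the robot as it stands.
- The arm moves only by the shell command python3 -m inch 'ROWS' [FORCE]. ROWS is JSON, a list that holds one entry, the list of rows, each a list of 7 numbers: the shift along the world's x, y, z in mm, then the turn, a rotation vector about the world's x, y, z in degrees, then the opening, from -1 (shut) to 1 (fully open). In form: [[[tx, ty, tz, ax, ay, az, jaw], ...]]. A call has 1 to 20 rows; each row shifts and turns the commanded pose from where the row before left it; what a row does not reach is not made up. A row lasts 1/12 s, in which the tool goes at most 41.7 mm and 7.16 degrees, less where a joint would pass 70% of its speed; a pose out of reach is approached as far as the arm can. A call is refused whole if a number of a shift passes 41.7 or a number of a turn 7.16, either way. A call with a gripper value outside its range is refused whole. The fingers move at their own pace and stop on an object; FORCE is the grip in N (left out, the last holds). Time passes only in rows, so rows that do not move let the fingers close. It gives the time, the measured TCP pose, the force, the opening and the grip force at its end, in the units of the state.
- env.sense(): the state, without advancing time (a new reading comes with each control period).
- env.camera(name): name is "side" or "top" or "wrist"; returns a dict with "frame" (480x640x3 uint8, red, green, blue), "camera_matrix" (3x3 intrinsics, pixels), "D" ([k1, k2, p1, p2, k3] as OpenCV has them; the pictures are not rectified), "world_from_camera" (4x4, takes a point from camera to world coordinates); the wrist camera has in their place "tool_from_camera" (4x4, takes a point from camera to tool coordinates, whose origin is the TCP and whose axes are the flange's). Camera axes: x right, y down, z forward; pixel columns grow to the right and rows downward; lengths in m; the calibration is good to about 2 mm. A picture is of the moment at which its call begins: read the wrist's pose just before it. There is no depth.
- env.close_job(): hands the job in; it is judged then, once.
Trained networks look in a picture, given as the dict that the camera call returned (one of the last four; its "shot" number tells which), for a name from the list of things; names that differ only in an ending like _2 or _b are one class to them, and where a whole thing is asked for, a point or a joint stands for the part that bears it (a point fixed in the world has none). Each returns a list of dicts, best first, with "score" (0 to 1); they miss things now and then, are a little off and sometimes report something else, mostly with a low value. They report only what shows in the picture. A call takes as long as a camera call. They do not tell look-alikes from the thing itself.
- env.masks_of(picture, target): "pixels" (480x640 bool, what is visible of it) and "bbox" ([centre column, centre row, width, height] in pixels, round what is visible of it).
The state is a dict: "t": time; "joint_pos": joint angles; "qvel": joint speeds; "joint_torque": joint torques, N m; "tool_pos": TCP position; "tool_rot": TCP orientation; "contact_force": force on the tool from outside, world axes, zero at the start; "ft_torque": the same for the moment, N m; "width": finger opening in m; "finger_force": force on a finger pad.
Only numpy, scipy, OpenCV 4.12 (cv2) and the standard library are available. Lean on these libraries where they do the work, as an engineer would, in place of code of your own. Each camera call takes 0.05 s, during which the arm holds its last target. There are 200 camera calls.

## Working session

There is one attempt and no reset: what is moved stays moved. The work goes in short steps, Python scripts to look and compute and a shell command to move; the robot and the scene stay as the last step left them, time stands still between calls to the robot, and variables do not carry over. Pictures are saved under pics/ and viewed, at most 10 in all, crops included, and the job is handed in when it is done.

```bash
ls; mkdir -p pics; cat > h.py <<'E'
import numpy as np, cv2
from rig import env
def shot(n,f=None):
    s=env.sense(); p=env.camera(n)
    if n=="wrist":
        from scipy.spatial.transform import Rotation as R
        T=np.eye(4);T[:3,:3]=R.from_euler('xyz',s['tool_rot'],degrees=True).as_matrix();T[:3,3]=s['tool_pos']
        p["W"]=T@np.array(p["tool_from_camera"])
    else: p["W"]=np.array(p["world_from_camera"])
    if f: cv2.imwrite(f,p["frame"][:,:,::-1])
    return p
def ray(p,uv):
    q=cv2.undistortPoints(np.array([[uv]],float),np.array(p["camera_matrix"]),np.array(p["D"]))[0,0]
    d=p["W"][:3,:3]@np.array([q[0],q[1],1]); return p["W"][:3,3],d/np.linalg.norm(d)
def atz(p,uv,z):
    o,d=ray(p,uv); return o+d*(z-o[2])/d[2]
def tri(rays):
    A=np.zeros((3,3));b=np.zeros(3)
    for o,d in rays:
        M=np.eye(3)-np.outer(d,d);A+=M;b+=M@o
    x=np.linalg.solve(A,b); return x,[np.linalg.norm((np.eye(3)-np.outer(d,d))@(x-o)) for o,d in rays]
def proj(p,X):
    T=np.linalg.inv(p["W"]); r=cv2.Rodrigues(T[:3,:3])[0]
    return cv2.projectPoints(np.atleast_2d(np.array(X,float)),r,T[:3,3],np.array(p["camera_matrix"]),np.array(p["D"]))[0][:,0]
E
python3 - <<'E'
from h import *
print(env.sense(),env.grasp_offset)
for c in ["top","side"]:
    p=shot(c,f"pics/{c}0.png"); print(c,p["W"].round(3).tolist())
    for n in ["jar","seated_jar","open_jar","spare_lid","pin","rack","front_rail","hasp"]:
        for r in env.masks_of(p,n): print(n,round(r["score"],2),np.round(r["bbox"],1))
E
```

```text
pics
{'t': 0.0, 'joint_pos': array([-6.93167558e+01,  6.67432780e+00,  8.26363345e+01,  6.83597001e-04,
        9.07565622e+01, -2.16488183e+00]), 'qvel': array([-0.06343047,  0.00141617,  0.00436569,  0.03818792, -0.01833773,
       -0.06253763]), 'joint_torque': array([ 1.50311207e-03, -7.32002664e+01, -6.32476616e+01,  8.57790383e-05,
        6.35784949e-03,  2.90314188e-05]), 'tool_pos': array([ 0.2620316 , -0.62185371,  0.2305534 ]), 'tool_rot': array([-1.79932849e+02, -3.22248436e-03,  2.28481327e+01]), 'contact_force': array([-0.29669833,  0.2873069 , -0.26316067]), 'ft_torque': array([0.00715363, 0.01248546, 0.01257329]), 'finger_force': 0.0, 'width': 0.08563812897455599} 0.0187
top [[0.025, -0.994, 0.104, 0.411], [-1.0, -0.025, -0.001, -0.11], [0.004, -0.104, -0.995, 1.644], [0.0, 0.0, 0.0, 1.0]]
jar 0.65 [166.5 276.9  26.   20.5]
seated_jar 0.77 [366.8 246.4  24.4  24.2]
open_jar 0.84 [222.5 268.   21.2  25.4]
spare_lid 0.81 [447.3 264.2  17.4  18. ]
spare_lid 0.39 [345.9 230.8 114.3  90.8]
pin 0.6 [316.6 187.3  22.1  18.7]
pin 0.58 [357.1 205.5  91.1  48.6]
pin 0.39 [296.  230.2   9.3  10. ]
front_rail 0.62 [357.1 205.6  90.2  48.4]
front_rail 0.17 [341.6 229.3 112.1  91.7]
hasp 0.85 [362.5 193.2  22.3  20.7]
hasp 0.69 [446.3 264.1  15.8  20.3]
hasp 0.66 [357.3 206.6  86.4  48.1]
side [[-0.976, -0.097, 0.193, 0.365], [-0.215, 0.476, -0.853, 0.84], [-0.009, -0.874, -0.486, 0.624], [0.0, 0.0, 0.0, 1.0]]
jar 0.72 [329.2 399.6  35.2  65.5]
jar 0.65 [320.  213.2 100.  150.6]
seated_jar 0.53 [319.6 213.1  95.5 148.5]
open_jar 0.86 [336.5 335.3  32.6  57.6]
spare_lid 0.75 [366.  211.8  20.6  13. ]
pin 0.54 [303.8 263.9   7.6  41.6]
rack 0.96 [321.5 212.5 101.2 138.6]
rack 0.63 [297.8 187.6  54.1  96.9]
front_rail 0.93 [298.6 186.3  55.2  92.5]
hasp 0.75 [289.2 155.1  28.   26.9]
```

```bash
python3 - <<'E'
import cv2
a=cv2.imread('pics/top0.png')[160:320,130:490]; b=cv2.imread('pics/side0.png')[110:460,220:460]
cv2.imwrite('pics/t1.png',cv2.resize(a,None,fx=2.2,fy=2.2,interpolation=3)); cv2.imwrite('pics/s1.png',cv2.resize(b,None,fx=1.7,fy=1.7,interpolation=3))
E
```

```text
(no output)
```

View pics/t1.png

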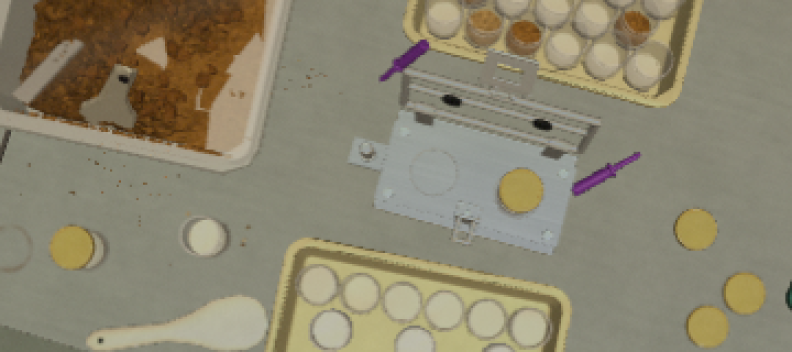

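View pics/s1.png

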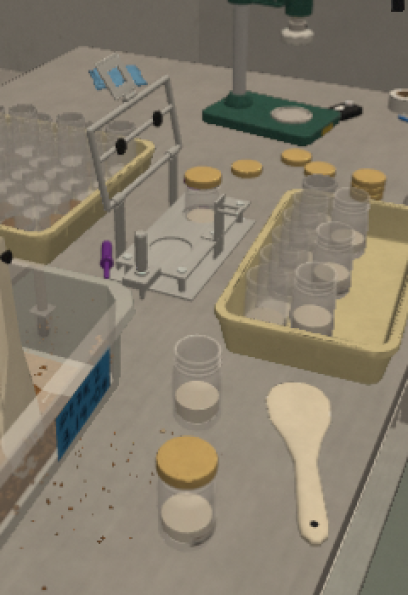

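The top view shows these jar candidates:
- The closed jar is at (163,272).
- The open jar is at (223,267).
- The seated jar is at (367,246).
- Loose lids are at (446,264), (468,293) and (452,308), and the trays hold more jars.

The steel pin hangs in the lug at (296,230). The purple look-alikes lie at (315,187) and (405,238). The target jar is the lone closed one, at side view pixel (329,400). Next I'll work out positions.

```bash
python3 - <<'E'
from h import *
T=shot("top");S=shot("side")
def gold(p,box):
    x0,y0,x1,y1=box; h=cv2.cvtColor(p["frame"][y0:y1,x0:x1],cv2.COLOR_RGB2HSV)
    m=((h[...,0]>14)&(h[...,0]<28)&(h[...,1]>110)&(h[...,2]>110)).astype(np.uint8)
    n,l,st,c=cv2.connectedComponentsWithStats(m); i=1+np.argmax(st[1:,4]); s=st[i]
    return np.array([x0+s[0]+s[2]/2-.5,y0+s[1]+s[3]/2-.5]),s
for n,bt,bs in [("jar",(145,255,180,295),(305,360,350,405)),("seated",(350,228,385,262),(320,200,360,225))]:
    a,sa=gold(T,bt);b,sb=gold(S,bs)
    print(n,a,sa,b,sb,tri([ray(T,a),ray(S,b)]))
c=lambda x,y:(130+x/2.2,160+y/2.2)
s=lambda x,y:(220+x/1.7,110+y/1.7)
print("pin top",tri([ray(T,c(367,147)),ray(S,s(141,233))]))
print("seat rim",atz(T,c(434,172),.038),atz(S,s(170,250),.038))
print("staple",tri([ray(T,c(462,238)),ray(S,s(241,207))]))
print("frame top corners L",tri([ray(T,c(405,72)),ray(S,s(91,130))]),"R",tri([ray(T,c(600,122)),ray(S,s(168,80))]))
print("open",atz(T,c(206,236),.09), "purple",atz(T,c(405,60),0),atz(T,c(605,175),0))
E
```

```text
jar [162.5 272. ] [  8   8  20  19 308] [329.5 380. ] [  7   7  36  27 773] (array([0.46581243, 0.31579145, 0.09056041]), [np.float64(2.968464889853504e-05), np.float64(2.968464889846238e-05)])
seated [366.5 246.5] [  7   9  20  20 307] [339.  212.5] [  9   8  21  10 178] (array([ 0.54909768, -0.23532228,  0.10050152]), [np.float64(0.0008065180620989793), np.float64(0.0008065180620990155)])
pin top (array([ 0.59614075, -0.04620227,  0.10236773]), [np.float64(0.0006904324111807334), np.float64(0.0006904324111809739)])
seat rim [ 0.57456713 -0.12985556  0.038     ] [ 0.57328681 -0.11756121  0.038     ]
staple (array([ 0.48594075, -0.16580059,  0.08954037]), [np.float64(0.0026944851760157414), np.float64(0.00269448517601553)])
frame top corners L (array([ 0.6697905 , -0.09190446,  0.21899614]), [np.float64(0.0003901669167218956), np.float64(0.00039016691672167384)]) R (array([ 0.61855237, -0.31665866,  0.21192208]), [np.float64(0.000633963511735323), np.float64(0.0006339635117354152)])
open [0.48308691 0.14956019 0.09      ] purple [ 0.72602792 -0.08859039  0.        ] [ 0.58005474 -0.35433736  0.        ]
```

```bash
python3 -m inch '[[[17,31.5,13.5,0,0,-5,1],[17,31.5,13.5,0,0,-5,1],[17,31.5,13.5,0,0,-5,1],[17,31.5,13.5,0,0,-5,1],[17,31.5,13.5,0,0,-5,1],[17,31.5,13.5,0,0,-5,1],[17,31.5,13.5,0,0,-5,1],[17,31.5,13.5,0,0,-2,1],[17,31.5,13.5,0,0,0,1],[17,31.5,13.5,0,0,0,1],[17,31.5,13.5,0,0,0,1],[17,31.5,13.5,0,0,0,1],[17,31.5,13.5,0,0,0,1],[17,31.5,13.5,0,0,0,1],[0,0,0,0,0,0,1],[0,0,0,0,0,0,1]]]' 40
python3 - <<'E'
from h import *
p=shot("wrist","pics/w1.png"); print(np.array(p["tool_from_camera"]).round(4).tolist(),p["camera_matrix"],p["D"])
np.savez("w1.npz",W=p["W"])
for n in ["seated_jar","pin","rack","front_rail","hasp"]:
    for r in env.masks_of(p,n): print(n,round(r["score"],2),np.round(r["bbox"],1))
E
```

```text
t: 2.33
tool_pos: [0.5008, -0.1797, 0.421]
tool_rot: [180.0, -0.1, -14.0]
contact_force: [0.1, -0.4, -0.6]
width: 0.0855
finger_force: 0.0
[[-0.0006, -0.9559, -0.2935, 0.0761], [1.0, -0.0006, -0.0003, 0.0], [0.0001, -0.2935, 0.9559, -0.1426], [0.0, 0.0, 0.0, 1.0]] [[421.70172614   0.         321.27769778]
 [  0.         421.70172614 234.16429123]
 [  0.           0.           1.        ]] [-0.07414585  0.          0.          0.          0.        ]
seated_jar 0.56 [362.  120.7  47.4  54.4]
pin 0.95 [185.4 121.   28.6  17. ]
pin 0.94 [444.5  68.3  57.7  63.5]
pin 0.86 [229.8  36.2  65.4  34.4]
rack 0.9 [304.7  97.  313.4 190.3]
front_rail 0.79 [305.4  31.  305.7  62. ]
front_rail 0.66 [303.6  95.8 313.5 191.7]
hasp 0.64 [301.5   5.2  22.8  10.3]
```

View pics/w1.png

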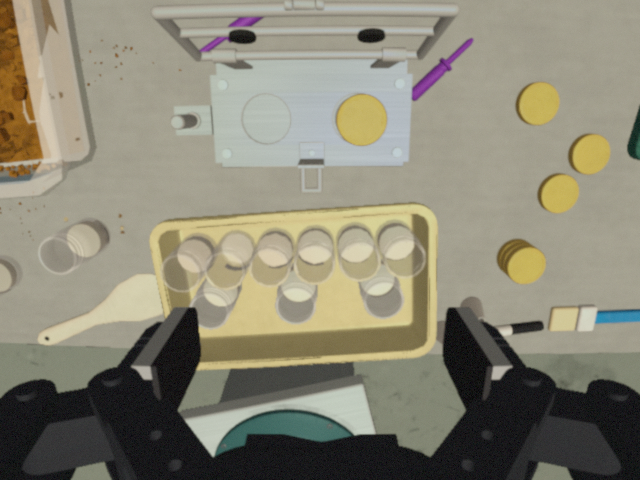

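```bash
cat >> h.py <<'E'
from scipy.optimize import least_squares
def rk(q,P):
    P=np.atleast_2d(np.array(P,float))/1000; c,s=np.cos(q[2]),np.sin(q[2])
    return np.c_[q[0]+c*P[:,0]-s*P[:,1],q[1]+s*P[:,0]+c*P[:,1],P[:,2]+(q[3] if len(q)>3 else 0)]
def gold(p,box):
    x0,y0,x1,y1=box; h=cv2.cvtColor(p["frame"][y0:y1,x0:x1],cv2.COLOR_RGB2HSV)
    m=((h[...,0]>14)&(h[...,0]<28)&(h[...,1]>110)&(h[...,2]>110)).astype(np.uint8)
    n,l,st,c=cv2.connectedComponentsWithStats(m); i=1+np.argmax(st[1:,4]); s=st[i]
    return np.array([x0+s[0]+s[2]/2-.5,y0+s[1]+s[3]/2-.5]),s
def overlay(p,q,f,box,k):
    im=cv2.resize(p["frame"][box[1]:box[3],box[0]:box[2],::-1],None,fx=k,fy=k,interpolation=3)
    def pl(P,c,cl=True):
        u=((proj(p,rk(q,P))-box[:2]+.5)*k-.5).round().astype(int); cv2.polylines(im,[u.reshape(-1,1,2)],cl,c,1)
    t=np.linspace(0,2*np.pi,40)
    pl([[-67,-120,38],[67,-120,38],[67,120,38],[-67,120,38]],(0,0,255))
    pl(np.c_[29.5*np.cos(t),55+29.5*np.sin(t),38+0*t],(0,0,255))
    pl(np.c_[27*np.cos(t),-55+27*np.sin(t),103+0*t],(255,0,0))
    pl([[-75.5,-6.5,88],[-75.5,6.5,88],[-55,6.5,88],[-55,-6.5,88]],(0,255,0))
    pl([[-17,120,46],[-17,164,46],[17,164,46],[17,120,46]],(0,255,0))
    pl(np.c_[8*np.cos(t),142+8*np.sin(t),106+0*t],(255,0,255))
    cv2.imwrite(f,im)
E
python3 - <<'E'
from h import *
p=shot("wrist");T=shot("top");S=shot("side")
g,s=gold(p,(325,85,400,155)); print(g,s)
fr=cv2.cvtColor(p["frame"],cv2.COLOR_RGB2GRAY)[85:155,230:305]
big=cv2.resize(fr,None,fx=4,fy=4,interpolation=3)
print((cv2.HoughCircles(big,cv2.HOUGH_GRADIENT,1,100,param1=60,param2=25,minRadius=80,maxRadius=120)))
obs=[(p,g,[0,-55,103]),(T,[366.5,246.5],[0,-55,103]),(S,[339,212.5],[0,-55,103]),(p,[266.5,119],[0,55,38]),(p,[215,164],[-67,120,38]),(p,[409,163.5],[-67,-120,38]),(p,[177.5,122.5],[0,142,106])]
f=lambda q:np.concatenate([proj(a,rk(q,P))[0]-u for a,u,P in obs])
r=least_squares(f,[.5625,-.182,-.244],x_scale=[.01,.01,.01],loss='soft_l1'); q=r.x; print(q,np.degrees(q[2]),f(q).reshape(-1,2).round(1).tolist())
overlay(p,q,"pics/w1o.png",(160,0,430,200),2.9)
E
```

```text
[358.5 118. ] [   9    8   50   51 1986]
None
[ 0.56342965 -0.18510794 -0.22953611] -13.15145034796354 [[2.9, -0.4], [1.3, -1.0], [-0.1, -1.5], [-1.2, -1.0], [1.6, 10.3], [-0.7, 7.0], [-1.8, -0.1]]
```

View pics/w1o.png

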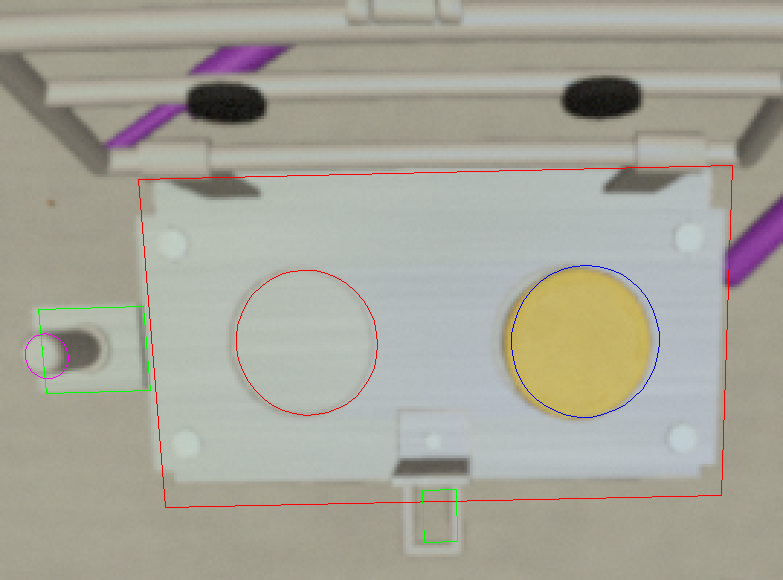

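```bash
python3 - <<'E'
from h import *
p=shot("wrist");T=shot("top");S=shot("side")
g,s=gold(p,(325,85,400,155)); 
o=lambda x,y:[160+(x+.5)/2.9-.5,(y+.5)/2.9-.5]
obs=[(p,g,[0,-55,103]),(T,[366.5,246.5],[0,-55,103]),(S,[339,212.5],[0,-55,103]),(p,o(305,342),[0,55,38]),(p,o(433,545),[-75.5,0,88]),(p,o(93,347),[0,142,50])]
scr=[(o(173,244),1,1),(o(689,237),1,-1),(o(186,444),-1,1),(o(683,439),-1,-1)]
def f(q):
    return np.concatenate([proj(a,rk(q[:3],P))[0]-u for a,u,P in obs]+[proj(p,rk(q[:3],[i*q[3]*1000,j*q[4]*1000,39]))[0]-u for u,i,j in scr])
r=least_squares(f,[.5625,-.182,-.244,.05,.1],x_scale=.01,loss='soft_l1'); q=r.x; print(q,np.degrees(q[2]),f(q).reshape(-1,2).round(1).tolist())
overlay(p,q[:3],"pics/w1p.png",(160,0,430,200),2.9)
np.save("q.npy",q[:3])
R=rk(q[:3],[[0,55,8],[0,142,46],[-68.5,0,88],[84,85,218],[-43,85,112]]);print(R.round(4))
g,s=gold(p,(0,200,40,300)) if 0 else (None,None)
E
```

```text
[ 0.56371979 -0.18244663 -0.23935231  0.04083868  0.10551739] -13.713877323805724 [[0.8, 0.7], [0.3, -1.0], [-0.3, -1.0], [-1.3, 0.4], [-0.1, -0.8], [-2.4, 0.4], [0.2, -0.2], [0.4, 0.2], [0.3, -0.1], [0.1, -0.1]]
[[ 0.5768 -0.129   0.008 ]
 [ 0.5974 -0.0445  0.046 ]
 [ 0.4972 -0.1662  0.088 ]
 [ 0.6655 -0.1198  0.218 ]
 [ 0.5421 -0.0897  0.112 ]]
```

```bash
python3 -m inch '[[[-2.7,38,-9.3,0,0,0,1],[-2.7,38,-9.3,0,0,0,1],[-2.7,38,-9.3,0,0,0,1],[-2.7,38,-9.3,0,0,0,1],[-2.7,38,-9.3,0,0,0,1],[-2.7,38,-9.3,0,0,0,1],[-2.7,38,-9.3,0,0,0,1],[-2.7,38,-9.3,0,0,0,1],[-2.7,38,-9.3,0,0,0,1],[-2.7,38,-9.3,0,0,0,1],[-2.7,38,-9.3,0,0,0,1],[-2.7,38,-9.3,0,0,0,1],[-2.7,38,-9.3,0,0,0,1],[0,0,0,0,0,0,1],[0,0,0,0,0,0,1]]]'
python3 - <<'E'
from h import *
p=shot("wrist","pics/w2.png");m=env.masks_of(p,"jar")
for r in m: print(round(r["score"],2),np.round(r["bbox"],1))
g,s=gold(p,(200,100,460,400)); print(g,s,atz(p,g,.0935), proj(p,[.4658,.3158,.0935]))
print(tri([ray(p,g),ray(shot("top"),[162.5,272]),ray(shot("side"),[329.5,380])]))
E
```

```text
t: 4.18
tool_pos: [0.4644, 0.3143, 0.2983]
tool_rot: [179.9, 0.1, -14.0]
contact_force: [0.2, 0.3, 0.1]
width: 0.0854
finger_force: 0.0
0.98 [318.6 190.6  66.5  73.1]
[319.  195.5] [  88   64   63   64 3175] [0.46776024 0.31525321 0.0935    ] [[318.93768967 197.87670309]]
(array([0.46624711, 0.31559182, 0.09008813]), [np.float64(0.0008146120136166072), np.float64(0.000548539662969629), np.float64(0.00038624153637463037)])
```

View pics/w2.png

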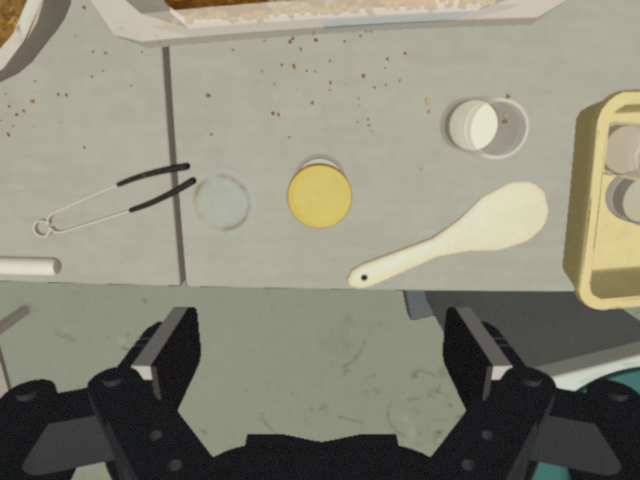

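The gold-lidded jar sits alone at (319,195) and the open jar is at (480,126). Position and height agree across all three views, so I'll grasp it.

```bash
python3 -m inch '[[[2.5,1.2,-35,0,0,0,1],[0,0,-41,0,0,0,1],[0,0,-41,0,0,0,1],[0,0,-41,0,0,0,1],[0,0,-41,0,0,0,1],[0,0,-25,0,0,0,1],[0,0,-18,0,0,0,1],[0,0,0,0,0,0,-1],[0,0,0,0,0,0,-1],[0,0,0,0,0,0,-1],[0,0,0,0,0,0,-1],[0,0,0,0,0,0,-1],[0,0,0,0,0,0,-1],[0,0,0,0,0,0,-1]]]' 40
```

```text
t: 5.55
tool_pos: [0.4685, 0.3146, 0.0597]
tool_rot: [-179.9, -0.1, -14.1]
contact_force: [0.8, -0.6, 8.2]
width: 0.0517
finger_force: 42.3
```

```bash
python3 -m inch '[[[0,0,15,0,0,0,-1],[0,0,41,0,0,0,-1],[0,0,41,0,0,0,-1],[0,0,41,0,0,0,-1],[9.1,-36,2,0,0,0,-1],[9.1,-37,0,0,0,0,-1],[9.1,-37,0,0,0,0,-1],[9.1,-37,0,0,0,0,-1],[9.1,-37,0,0,0,0,-1],[9.1,-37,0,0,0,0,-1],[9.1,-37,0,0,0,0,-1],[9.1,-37,0,0,0,0,-1],[9.1,-37,0,0,0,0,-1],[9.1,-37,0,0,0,0,-1],[9.1,-37,0,0,0,0,-1],[9.1,-37,0,0,0,0,-1],[0,0,0,0,0,0,-1],[0,0,0,0,0,0,-1]]]'
python3 - <<'E'
from h import *
p=shot("wrist","pics/w3.png");S=shot("side");T=shot("top"); q=np.load("q.npy")
print(env.sense()["tool_pos"],env.sense()["tool_rot"])
g,s=gold(p,(150,150,500,479));a,sa=gold(T,(270,180,345,260));b,sb=gold(S,(270,120,330,230));print(g,s,a,sa,b,sb)
print(tri([ray(T,a),ray(S,b)]),atz(p,g,.24))
a,sa=gold(p,(380,0,520,150)); print(a,sa,proj(p,rk(q,[0,-55,103])))
overlay(p,q,"pics/w3o.png",(0,0,640,480),1.25)
E
```

```text
t: 7.05
tool_pos: [0.5767, -0.1306, 0.1978]
tool_rot: [180.0, -0.0, -14.3]
contact_force: [-0.5, -0.5, -1.4]
width: 0.0516
finger_force: 43.0
[ 0.57660621 -0.12807899  0.19790336] [-1.79988769e+02 -2.83561644e-02 -1.41154479e+01]
[321.  364.5] [   84   138   175   154 21223] [270. 195.] [ 0 15  1  1  1] [323.5 178.5] [ 48  54  12  10 106]
(array([0.59384853, 0.00433905, 0.29194184]), [np.float64(0.054617562501812635), np.float64(0.05461756250181253)]) [ 0.58395184 -0.13229737  0.24      ]Traceback (most recent call last):
  File "<stdin>", line 6, in <module>
  File "h.py", line 32, in gold
    n,l,st,c=cv2.connectedComponentsWithStats(m); i=1+np.argmax(st[1:,4]); s=st[i]
                                                      ~~~~~~~~~^^^^^^^^^^
    return _wrapfunc(a, 'argmax', axis=axis, out=out, **kwds)
    return bound(*args, **kwds)
ValueError: attempt to get argmax of an empty sequence
```

```bash
python3 - <<'E'
from h import *
p=shot("wrist"); q=np.load("q.npy"); s=env.sense(); print(s["tool_pos"])
e=atz(p,[321,288],.2335); f=atz(p,[321,441],.2335)
ps=np.radians(-14); ax=np.array([np.cos(ps),np.sin(ps)])
print("edge fwd of tcp",(e[:2]-s["tool_pos"][:2])@ax,(f[:2]-s["tool_pos"][:2])@ax)
im=cv2.imread("pics/w3.png")
p["frame"]=im[:,:,::-1]; overlay(p,q,"pics/w3o.png",(0,0,640,480),1.25)
E
```

```text
[ 0.57663812 -0.1278488   0.19788394]
edge fwd of tcp 0.02763338026657677 -0.02588008609509218
```

View pics/w3o.png

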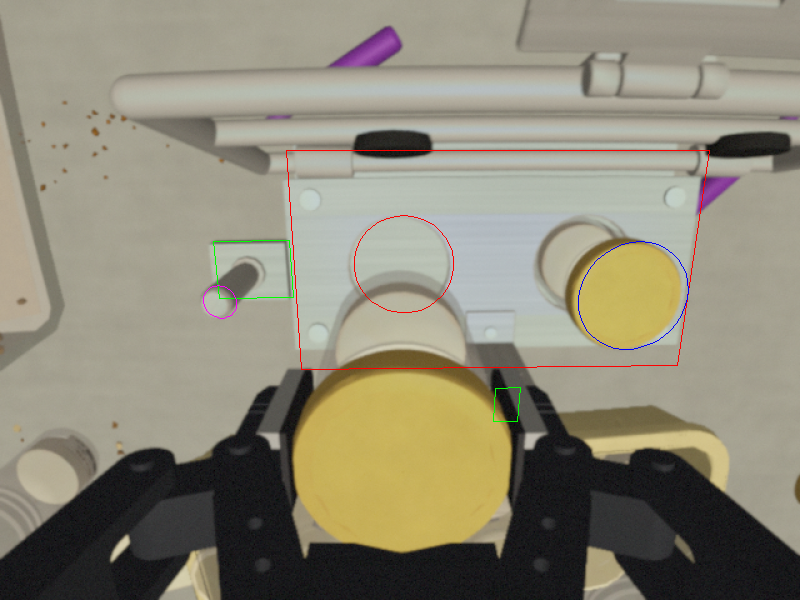

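The held jar is just below image centre at (402,450). The seat outline at (404,264) matches the plate, and the pin overlay at (220,300) fits. Now I'll lower the jar.

```bash
python3 -m inch '[[[-0.7,-1,-15,0,0,0,-1],[0,0,-30,0,0,0,-1],[0,0,-30,0,0,0,-1],[0,0,-15,0,0,0,-1],[0,0,-10,0,0,0,-1],[0,0,-8,0,0,0,-1],[0,0,-4,0,0,0,-1],[0,0,0,0,0,0,-1]]]'; python3 -c "
from h import *
s=env.sense();print(s['contact_force'],s['tool_pos'])"
```

```text
t: 7.92
tool_pos: [0.576, -0.1296, 0.0851]
tool_rot: [180.0, 0.0, -14.1]
contact_force: [0.4, -0.6, -1.8]
width: 0.0518
finger_force: 43.0
[ 0.42749131 -0.61771759 -1.77505014] [ 0.5760078  -0.12961997  0.08511404]
```

```bash
python3 -m inch '[[[0,0,-8,0,0,0,-1],[0,0,-6,0,0,0,-1],[0,0,-3,0,0,0,-1],[0,0,0,0,0,0,-1]]]'
```

```text
t: 8.25
tool_pos: [0.576, -0.1298, 0.0681]
tool_rot: [-180.0, 0.0, -14.2]
contact_force: [0.2, -0.1, -2.3]
width: 0.0515
finger_force: 43.0
```

```bash
python3 -m inch '[[[0,0,-1.5,0,0,0,-1],[0,0,-1,0,0,0,-1],[0,0,0,0,0,0,-1]]]'
```

```text
t: 8.5
tool_pos: [0.5769, -0.13, 0.0676]
tool_rot: [-180.0, -0.2, -14.1]
contact_force: [-0.6, 1.1, 10.0]
width: 0.0518
finger_force: 43.7
```

```bash
python3 -m inch '[[[0,0,0,0,0,0,0.6],[0,0,0,0,0,0,1],[0,0,0,0,0,0,1],[0,0,0,0,0,0,1],[0,0,10,0,0,0,1],[0,0,41,0,0,0,1],[0,0,41,0,0,0,1],[0,0,41,0,0,7,1],[0,0,41,0,0,7,1],[0,0,41,0,0,7,1],[0,0,36,0,0,7,1],[0,0,0,0,0,7,1],[15,2,0,0,0,7,1],[15,2,0,0,0,7,1],[15,2,0,0,0,7,1],[15,2,0,0,0,7,1],[15,2,0,0,0,7,1],[14,0,0,0,0,7,1],[0,0,0,0,0,6,0.2],[0,0,0,0,0,0,0.2]]]'
python3 - <<'E'
from h import *
s=env.sense();print(s["tool_pos"],s["tool_rot"],s["joint_pos"].round())
p=shot("wrist","pics/w4.png");q=np.load("q.npy")
S=shot("side","pics/s4.png"); T=shot("top")
a=cv2.resize(cv2.imread("pics/w4.png"),(520,390));b=cv2.imread("pics/s4.png")[110:305,200:340];b=cv2.resize(b,(280,390))
cv2.imwrite("pics/c4.png",np.hstack([a,b]))
print(proj(p,rk(q,[[84,85,218],[84,112,218],[84,-112,218]])))
E
```

```text
t: 10.17
tool_pos: [0.6653, -0.1197, 0.317]
tool_rot: [-180.0, 0.0, 69.2]
contact_force: [-0.1, -0.1, -1.0]
width: 0.0635
finger_force: 0.0
[ 0.66533263 -0.11971486  0.31700707] [-1.79967833e+02  6.41473607e-03  6.91661030e+01] [-12.   6.  75.  -0.  99.   8.]
[[319.7582796  235.52726337]
 [313.92839032 191.52622662]
 [352.51616341 482.35693933]]
```

View pics/c4.png

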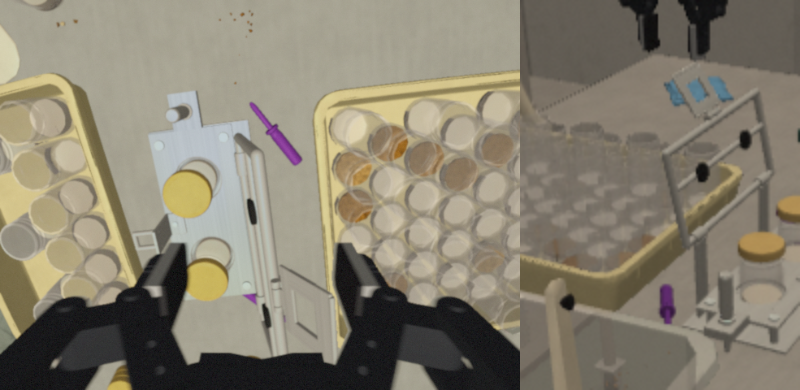

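The jar stands in the left seat with its gold lid at crop (187,193). The frame's front rail runs under the gripper at crop (262,190), matching the prediction to about 2 mm. Next I'll grip the rail.

```bash
python3 -m inch '[[[0,0,-35,0,0,7,0.2],[0,0,-35,0,0,0,0.2],[0,0,-28,0,0,0,0],[0,0,-17,0,0,0,-0.2],[0,0,0,0,0,0,-1],[0,0,0,0,0,0,-1],[0,0,0,0,0,0,-1],[0,0,0,0,0,0,-1],[0,0,0,0,0,0,-1],[0,0,0,0,0,0,-1]]]' 70
```

```text
t: 11.15
tool_pos: [0.665, -0.12, 0.2027]
tool_rot: [180.0, 0.0, 75.8]
contact_force: [-3.9, -0.4, -6.0]
width: 0.0072
finger_force: 68.5
```

```bash
python3 - <<'E'
from h import *
q=np.load("q.npy");a=np.r_[np.linspace(1.75,.35,13)]
P=rk(q,np.c_[65-108*np.cos(a),0*a+85,112+108*np.sin(a)])*1000
print(np.diff(P,axis=0).round(1).tolist())
E
```

```text
[[-12.1, 3.0, 1.5], [-12.2, 3.0, 0.1], [-12.2, 3.0, -1.4], [-11.9, 2.9, -2.9], [-11.5, 2.8, -4.3], [-10.9, 2.7, -5.6], [-10.2, 2.5, -6.9], [-9.4, 2.3, -8.1], [-8.4, 2.1, -9.1], [-7.3, 1.8, -10.1], [-6.1, 1.5, -10.9], [-4.9, 1.2, -11.6]]
```

```bash
python3 -m inch '[[[-12.1,3,1.5,0,0,0,-1],[-12.2,3,0.1,0,0,0,-1],[-12.2,3,-1.4,0,0,0,-1],[-11.9,2.9,-2.9,0,0,0,-1],[-11.5,2.8,-4.3,0,0,0,-1],[-10.9,2.7,-5.6,0,0,0,-1],[0,0,0,0,0,0,-1]]]'
```

```text
t: 11.73
tool_pos: [0.5936, -0.1025, 0.1919]
tool_rot: [179.8, 0.0, 75.8]
contact_force: [-10.9, 0.2, 8.9]
width: 0.0075
finger_force: 70.3
```

```bash
python3 -m inch '[[[-10.2,2.5,-6.9,0,0,0,-1],[-9.4,2.3,-8.1,0,0,0,-1],[-8.4,2.1,-9.1,0,0,0,-1],[-7.3,1.8,-10.1,0,0,0,-1],[-6.1,1.5,-10.9,0,0,0,-1],[-4.9,1.2,-11.6,0,0,0,-1],[0,0,0,0,0,0,-1]]]'
python3 - <<'E'
from h import *
s=env.sense(); q=np.load("q.npy"); d=s["tool_pos"][:2]-q[:2]; c,n=np.cos(q[2]),np.sin(q[2])
print("tcp rack",c*d[0]+n*d[1],-n*d[0]+c*d[1],s["tool_pos"][2],s["contact_force"])
E
```

```text
t: 12.32
tool_pos: [0.547, -0.0911, 0.1325]
tool_rot: [180.0, 0.0, 75.8]
contact_force: [-9.3, -1.6, -1.4]
width: 0.0071
finger_force: 74.5
tcp rack -0.03789682026863765 0.08473923421726541 0.1324516278769577 [-9.31909874 -1.56605053 -1.35395846]
```

```bash
python3 -m inch '[[[0,0,0,0,0,0,-0.3],[0,0,0,0,0,0,-0.3],[0,0,0,0,0,0,-0.3],[0,0,20,0,0,0,-0.3],[0,0,30,0,0,0,-0.3],[-4.5,1,0,0,0,0,-1],[0,0,0,0,0,0,-1],[0,0,0,0,0,0,-1],[0,0,-15,0,0,0,-1],[0,0,-12,0,0,0,-1],[0,0,-10,0,0,0,-1],[0,0,-10,0,0,0,-1],[0,0,-8,0,0,0,-1],[0,0,-5,0,0,0,-1],[0,0,0,0,0,0,-1]]]'
```

```text
t: 13.57
tool_pos: [0.543, -0.09, 0.1212]
tool_rot: [-179.9, 0.0, 75.8]
contact_force: [-0.3, 1.0, 0.5]
width: -0.0001
finger_force: 0.0
```

```bash
python3 -m inch '[[[0,0,-2,0,0,0,-1],[0,0,-2,0,0,0,-1],[0,0,-2,0,0,0,-1]]]'; python3 - <<'E'
from h import *
S=shot("side","pics/s5.png"); p=shot("wrist","pics/w5.png");s=env.sense();print(s["tool_pos"],s["contact_force"])
a=cv2.resize(cv2.imread("pics/w5.png"),(440,330));b=cv2.imread("pics/s5.png")[130:290,230:400];b=cv2.resize(b,(350,330))
cv2.imwrite("pics/c5.png",np.hstack([a,b]))
E
```

```text
t: 13.82
tool_pos: [0.5437, -0.0901, 0.117]
tool_rot: [179.9, -0.0, 75.9]
contact_force: [0.0, 0.9, 1.3]
width: 0.0002
finger_force: 0.4
[ 0.54364288 -0.09010046  0.11701641] [ 0.13230436 -0.08374137  0.14391313]
```

View pics/c5.png

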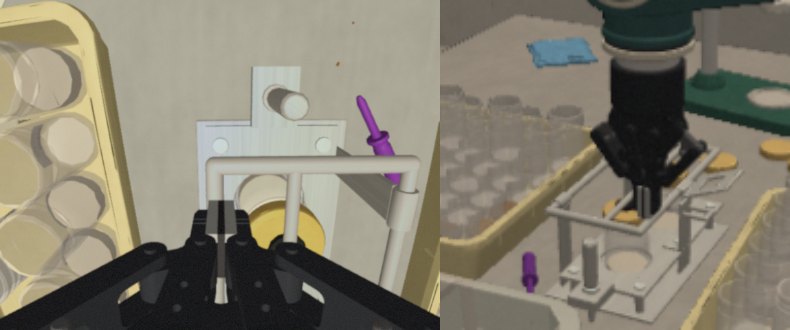

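```bash
python3 - <<'E'
from h import *
S=shot("side");p=shot("wrist"); q=np.load("q.npy")
for a in [0,.1,.2,.3]:
    X=rk(q,[[65-108*np.cos(a),107,112+108*np.sin(a)],[65,107,112]]);u=proj(p,X)*.6875
    print(a,proj(S,X).round(1).tolist(),u.round(1).tolist())
print(proj(p,[env.sense()["tool_pos"]])*.6875)
E
```

```text
0 [[326.8, 240.5], [283.5, 230.6]] [[215.4, 174.3], [409.3, 172.3]]
0.1 [[326.5, 236.0], [283.5, 230.6]] [[216.1, 181.4], [409.3, 172.3]]
0.2 [[325.9, 231.5], [283.5, 230.6]] [[219.2, 189.6], [409.3, 172.3]]
0.3 [[324.7, 227.0], [283.5, 230.6]] [[225.2, 198.8], [409.3, 172.3]]
[[218.64051235 215.19372784]]
```

```bash
python3 -m inch '[[[0,0,-1.5,0,0,0,-1],[0,0,-1,0,0,0,-1],[0,0,0,0,0,0,-1]]]'
```

```text
t: 14.27
tool_pos: [0.5439, -0.0901, 0.1165]
tool_rot: [179.9, -0.0, 75.9]
contact_force: [-8.0, 1.1, 22.2]
width: 0.0002
finger_force: 10.9
```

```bash
python3 -m inch '[[[0,0,20,0,0,0,-1],[0,0,41,0,0,0,-1],[0,0,38,0,0,-7,-0.2],[-2,-8,0,0,0,-7,-0.2],[-2,-8,0,0,0,-7,-0.2],[-2,-8,0,0,0,-7,-0.2],[-2,-8,0,0,0,-7,-0.2],[-2,-8,0,0,0,-7,-0.2],[-2,-8,0,0,0,-7,-0.2],[-2,-8,0,0,0,-7,-0.2],[-2,-8,0,0,0,-7,-0.2],[-2,-8,0,0,0,-7,-0.2],[-1,-11,0,0,0,-7,-0.2],[0,0,0,0,0,-7,-0.2],[0,0,0,0,0,-6,-0.2],[0,0,0,0,0,0,-0.2],[0,0,0,0,0,0,-0.2]]]'
python3 - <<'E'
from h import *
S=shot("side","pics/s6.png"); p=shot("wrist","pics/w6.png");s=env.sense();print(s["tool_pos"],s["tool_rot"],s["width"])
a=cv2.resize(cv2.imread("pics/w6.png"),(440,330));b=cv2.imread("pics/s6.png")[130:290,230:400];b=cv2.resize(b,(350,330))
q=np.load("q.npy")
for ph in [2.3,2.5,2.7,2.9]:
    X=rk(q,[[-52-60*np.sin(ph),y,112-60*np.cos(ph)] for y in (30,-30)]); print(ph,((proj(S,X)-[230,130])*2.06+[440,0]).round(),(proj(p,X)*.6875).round())
for n in ["hasp"]:
    for P in (p,S):
        for r in env.masks_of(P,n): print(r["score"],r["bbox"])
cv2.imwrite("pics/c6.png",np.hstack([a,b]))
E
```

```text
t: 15.68
tool_pos: [0.5244, -0.173, 0.2131]
tool_rot: [-180.0, 0.0, -14.0]
contact_force: [0.1, 0.3, -0.6]
width: 0.0343
finger_force: 0.0
[ 0.52439963 -0.17294026  0.21307753] [-1.79997936e+02  5.52726124e-04 -1.39417760e+01] 0.03445154971384192
2.3 [[715. 174.]
 [734. 153.]] [[184. 243.]
 [258. 243.]]
2.5 [[708. 166.]
 [727. 145.]] [[182. 239.]
 [260. 239.]]
2.7 [[699. 159.]
 [719. 138.]] [[181. 232.]
 [261. 232.]]
2.9 [[689. 154.]
 [710. 133.]] [[179. 221.]
 [263. 221.]]
0.87 [322.0, 307.5, 98.4, 99.6]
0.5 [363.4, 220.4, 25.6, 11.8]
```

View pics/c6.png

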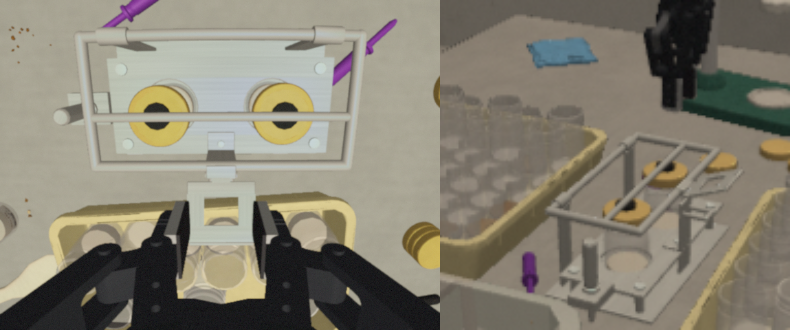

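The hasp already stands about level, pointing forward (crop columns 188–255, end at row 243), and it is centred between the fingers. I'll tilt the tool 18° and press the hasp down with a finger on each side of the staple.

```bash
python3 -m inch '[[[-14.6,3.6,-19,-1.42,-5.83,0,-0.2],[-14.6,3.6,-19,-1.42,-5.83,0,-0.2],[-14.6,3.6,-19,-1.42,-5.83,0,-0.2],[0,0,-15,0,0,0,-0.2],[0,0,-15,0,0,0,-0.2],[0,0,-8,0,0,0,-0.2],[0,0,-8,0,0,0,-0.2],[0,0,-7,0,0,0,-0.2],[0,0,-6,0,0,0,-0.2],[0,0,0,0,0,0,-0.2]]]'
python3 - <<'E'
from h import *
s=env.sense(); q=np.load("q.npy"); d=s["tool_pos"][:2]-q[:2]; c,n=np.cos(q[2]),np.sin(q[2])
print("tcp rack",c*d[0]+n*d[1],-n*d[0]+c*d[1],s["tool_pos"][2],s["contact_force"])
E
```

```text
t: 16.72
tool_pos: [0.4805, -0.1622, 0.0959]
tool_rot: [-179.8, -17.9, -14.2]
contact_force: [-0.1, -0.1, -0.2]
width: 0.034
finger_force: 0.0
tcp rack -0.08563162987986801 -4.906314624422703e-06 0.09586956015301021 [-0.1331111  -0.09916464 -0.21606313]
```

```bash
python3 -m inch '[[[0,0,-10,0,0,0,-0.2],[3.9,-0.9,-10,0,0,0,-0.2],[7.8,-1.9,-9.5,0,0,0,-0.2],[5,-1.2,-2,0,0,0,-0.2],[4,-1,-1,0,0,0,-0.2],[0,0,0,0,0,0,-0.2]]]'
python3 - <<'E'
from h import *
s=env.sense(); q=np.load("q.npy"); d=s["tool_pos"][:2]-q[:2]; c,n=np.cos(q[2]),np.sin(q[2])
print("tcp rack",c*d[0]+n*d[1],-n*d[0]+c*d[1],s["tool_pos"][2],s["contact_force"])
E
```

```text
t: 17.22
tool_pos: [0.5004, -0.1669, 0.0632]
tool_rot: [-179.8, -17.7, -14.2]
contact_force: [-14.1, 2.3, 0.6]
width: 0.034
finger_force: 6.9
tcp rack -0.06516173124394736 7.611091946785158e-05 0.06322992173449662 [-14.07370441   2.31638391   0.62481277]
```

```bash
python3 -m inch '[[[1.5,-0.4,0,0,0,0,-0.2],[1,-0.2,0,0,0,0,-0.2],[0,0,0,0,0,0,-0.2]]]'
python3 - <<'E'
from h import *
s=env.sense(); q=np.load("q.npy"); d=s["tool_pos"][:2]-q[:2]; c,n=np.cos(q[2]),np.sin(q[2])
print("tcp rack",c*d[0]+n*d[1],-n*d[0]+c*d[1],s["tool_pos"][2],s["contact_force"])
E
```

```text
t: 17.47
tool_pos: [0.5012, -0.1671, 0.063]
tool_rot: [-179.8, -17.5, -14.1]
contact_force: [-35.3, 8.8, 12.7]
width: 0.0346
finger_force: 18.1
tcp rack -0.0643374052363607 0.00013073326958421352 0.06295490750426161 [-35.27258039   8.82022301  12.73351205]
```

```bash
python3 -m inch '[[[-12,3,0,0,0,0,-0.2],[-7,1.7,20,1.42,5.83,0,0],[0,0,40,1.42,5.83,0,0],[0,0,41,1.42,5.83,0,0],[0,0,41,0,0,0,0],[0,0,0,0,0,0,0],[0,0,0,0,0,0,0]]]'
python3 - <<'E'
from h import *
q=np.load("q.npy"); p=shot("wrist","pics/w7.png");S=shot("side","pics/s7.png");s=env.sense();print(s["tool_pos"],s["tool_rot"])
for P in (p,S):
    for r in env.masks_of(P,"hasp"): print(r["score"],r["bbox"])
    for ph in (0,.2,.4,1.6):
        X=rk(q,[[-52-e*np.sin(ph),y,112-e*np.cos(ph)] for y in (30,-30) for e in (0,62)]); print(ph,proj(P,X).round().tolist())
    print("staple",proj(P,rk(q,[[-81.5,12.5,85],[-81.5,-12.5,85],[-68.5,0,88]])).round().tolist())
E
```

```text
t: 18.05
tool_pos: [0.4862, -0.1635, 0.2092]
tool_rot: [180.0, -0.2, -14.1]
contact_force: [-1.0, -0.8, -1.5]
width: 0.0429
finger_force: 0.0
[ 0.48477239 -0.16309681  0.20600509] [-1.79995065e+02  2.11113120e-02 -1.41482722e+01]
0.75 [320.5, 191.2, 103.0, 11.9]
0 [[269.0, 193.0], [279.0, 176.0], [373.0, 192.0], [363.0, 176.0]]
0.2 [[269.0, 193.0], [280.0, 194.0], [373.0, 192.0], [362.0, 193.0]]
0.4 [[269.0, 193.0], [280.0, 211.0], [373.0, 192.0], [363.0, 210.0]]
1.6 [[269.0, 193.0], [273.0, 293.0], [373.0, 192.0], [370.0, 292.0]]
staple [[302.0, 229.0], [340.0, 229.0], [321.0, 211.0]]
0.61 [350.6, 234.6, 13.8, 30.0]
0.18 [322.2, 221.4, 86.2, 56.6]
0 [[345.0, 227.0], [344.0, 250.0], [354.0, 216.0], [354.0, 239.0]]
0.2 [[345.0, 227.0], [349.0, 251.0], [354.0, 216.0], [358.0, 239.0]]
0.4 [[345.0, 227.0], [354.0, 250.0], [354.0, 216.0], [363.0, 239.0]]
1.6 [[345.0, 227.0], [370.0, 231.0], [354.0, 216.0], [379.0, 220.0]]
staple [[359.0, 236.0], [363.0, 232.0], [356.0, 232.0]]
```

```bash
python3 -m inch '[[[8.7,9.1,0,0,0,7,0],[8.7,9.1,0,0,0,7,0],[8.7,9.1,0,0,0,7,0],[8.7,9.1,0,0,0,7,0],[8.7,9.1,0,0,0,7,0],[8.7,9.1,0,0,0,7,0],[8.7,9.1,0,0,0,7,0],[8.7,9.1,0,0,0,7,0],[8.7,9.1,0,0,0,7,0],[8.7,9.1,0,0,0,7,0],[8.7,9.1,0,0,0,7,0],[8.7,9.1,0,0,0,7,0],[8.3,9.4,0,0,0,6,0],[0,0,0,0,0,0,0],[0,0,0,0,0,0,0],[0,0,0,0,0,0,0]]]'
python3 - <<'E'
from h import *
q=np.load("q.npy"); p=shot("wrist","pics/w8.png");s=env.sense();print(s["tool_pos"],s["tool_rot"],s["width"])
print(proj(p,rk(q,[[0,142,106],[8,142,106],[-8,142,106],[0,150,106],[0,134,106],[0,142,50]])).round(1).tolist())
for r in env.masks_of(p,"pin"):
    m=r["pixels"]; print(r["score"],np.round(r["bbox"],1))
    if abs(r["bbox"][0]-320)<80:
        for y in range(np.where(m)[0].min(),np.where(m)[0].max(),6):
            c=np.where(m[y])[0]; print(y,c.min() if len(c) else 0,c.max() if len(c) else 0,end=' | ')
E
```

```text
t: 19.58
tool_pos: [0.597, -0.0449, 0.206]
tool_rot: [-179.9, 0.0, 75.7]
contact_force: [-0.2, -0.8, -0.5]
width: 0.0427
finger_force: 0.0
[ 0.59699034 -0.04496075  0.20622257] [-1.79967537e+02  9.80773909e-03  7.56711235e+01] 0.04245306229780377
[[320.1, 234.1], [333.4, 233.9], [306.8, 234.2], [319.9, 221.2], [320.2, 246.7], [320.4, 211.6]]
0.75 [322.6 222.   24.1  47. ]
198 319 321 | 204 310 331 | 210 308 333 | 216 309 332 | 222 309 331 | 228 309 332 | 234 310 332 | 240 311 330 |
```

```bash
python3 -m inch '[[[0.5,0.4,-35,0,0,0,0],[0,0,-35,0,0,0,0],[0,0,-30,0,0,0,0],[0,0,-20,0,0,0,0],[0,0,-9,0,0,0,0],[0,0,0,0,0,0,-1],[0,0,0,0,0,0,-1],[0,0,0,0,0,0,-1],[0,0,0,0,0,0,-1],[0,0,0,0,0,0,-1]]]' 50
```

```text
t: 20.52
tool_pos: [0.5985, -0.0442, 0.079]
tool_rot: [179.9, -0.0, 75.8]
contact_force: [1.0, -0.2, 1.7]
width: 0.0141
finger_force: 49.0
```

```bash
python3 -m inch '[[[0,0,10,0,0,0,-1],[0,0,25,0,0,0,-1],[0,0,35,0,0,0,-1],[0,0,35,0,0,0,-1],[0,0,31,0,0,0,-1],[-7.7,-9.4,0,0,0,-7,-1],[-7.7,-9.4,0,0,0,-7,-1],[-7.7,-9.4,0,0,0,-7,-1],[-7.7,-9.4,0,0,0,-7,-1],[-7.7,-9.4,0,0,0,-7,-1],[-7.7,-9.4,0,0,0,-7,-1],[-7.7,-9.4,0,0,0,-7,-1],[-7.7,-9.4,0,0,0,-7,-1],[-7.7,-9.4,0,0,0,-7,-1],[-7.7,-9.4,0,0,0,-7,-1],[-7.7,-9.4,0,0,0,-7,-1],[-7.7,-9.4,0,0,0,-7,-1],[-7.5,-9.5,0,0,0,-6,-1],[0,0,0,0,0,0,-1],[0,0,0,0,0,0,-1]]]'
python3 - <<'E'
from h import *
q=np.load("q.npy"); p=shot("wrist","pics/w9.png");S=shot("side","pics/s9.png");T=shot("top");s=env.sense();print(s["tool_pos"],s["tool_rot"],s["width"],s["contact_force"])
w=cv2.imread("pics/w7.png"); s7=cv2.imread("pics/s7.png"); s9=cv2.imread("pics/s9.png"); w9=cv2.imread("pics/w9.png")
# w7 crop with eye overlay
k=3.2;x0,y0=265,150
A=cv2.resize(w[150:245,265:378],(400,300),interpolation=3)
# eye prediction for w7 pose
B=cv2.resize(s7[190:265,310:410],(400,300),interpolation=3)
C=cv2.resize(w9[120:420,120:520],(400,300),interpolation=3)
D=cv2.resize(s9[150:270,290:450],(400,300),interpolation=3)
im=np.vstack([np.hstack([A,B]),np.hstack([C,D])]); cv2.imwrite("pics/c9.png",im)
for r in env.masks_of(S,"pin"): print("side",r["score"],np.round(r["bbox"],1))
for r in env.masks_of(p,"pin"): print("wrist",r["score"],np.round(r["bbox"],1))
print("pred eye side",proj(S,rk(q,[-68.5,0,88])), "wrist",proj(p,rk(q,[-68.5,0,88])))
E
```

```text
t: 22.18
tool_pos: [0.4981, -0.1666, 0.2146]
tool_rot: [-180.0, -0.1, -14.0]
contact_force: [0.5, -1.2, 0.1]
width: 0.0142
finger_force: 48.9
[ 0.49843782 -0.16602174  0.21398687] [-1.79995292e+02 -2.37808815e-02 -1.39778602e+01] 0.013970712678937855 [-0.50257845  0.52480892 -0.03113441]
side 0.7 [357.1 198.1  11.4  26.9]
side 0.49 [271.6 262.6  14.1  17.7]
wrist 0.78 [321.5 307.9  45.6 121.1]
wrist 0.78 [532.3  45.2  86.6  90.4]
wrist 0.39 [138.1  16.1   8.6   9.9]
pred eye side [[355.87072088 231.71524905]] wrist [[321.12416648 226.27781187]]
```

View pics/c9.png

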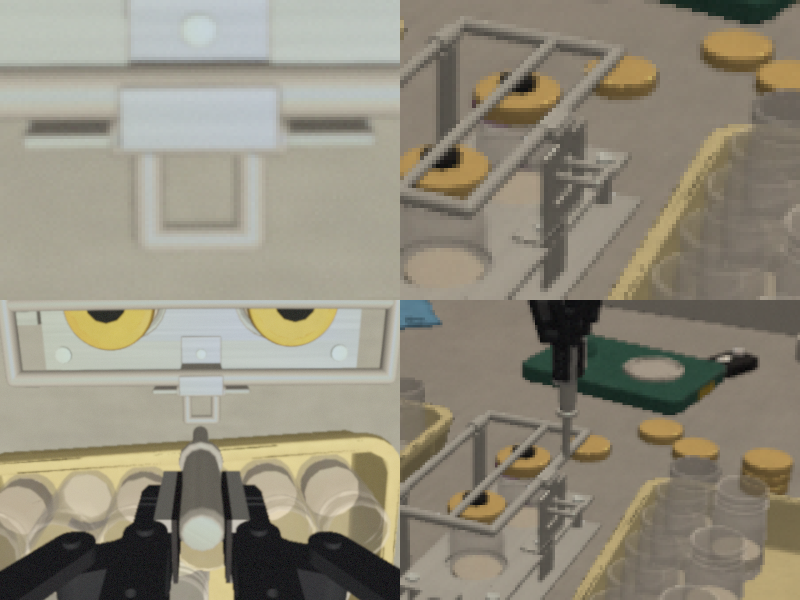

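The hasp hangs vertical with the staple through its slot. The eye centre in the wrist view is at (321.6, ~211), within 1 px of the prediction, and the held pin is upright above it. I'll check the pin tip numerically.

```bash
python3 - <<'E'
from h import *
q=np.load("q.npy"); p=shot("wrist");s=env.sense();t=s["tool_pos"];print(t)
print("pred tip",proj(p,[t[0],t[1],.1395]))
r=env.masks_of(p,"pin")[0]["pixels"]; ys,xs=np.where(r)
for y in range(ys.min(),ys.min()+50,3): print(y,xs[ys==y].min(),xs[ys==y].max(),end=' | ')
d=rk(q,[-68,0,88])[0]-t; print("\nto eye mm",d*1000)
S=shot("side");r=env.masks_of(S,"pin")[0]["pixels"]; ys,xs=np.where(r);print("side tip",ys.max(),xs[ys>ys.max()-4].mean(),proj(S,[t[0],t[1],.1395]))
E
```

```text
[ 0.49834243 -0.16605869  0.21362338]
pred tip [[321.47895215 250.87491255]]
246 318 322 | 249 314 326 | 252 313 327 | 255 313 327 | 258 313 328 | 261 311 329 | 264 308 333 | 267 305 337 | 270 302 340 | 273 301 341 | 276 300 342 | 279 299 342 | 282 298 343 | 285 299 342 | 288 300 342 | 291 302 341 | 294 303 341 | 
to eye mm [  -0.68408608   -0.26694342 -125.62337594]
side tip 214 365.734693877551 [[356.03141905 211.90402123]]
```

```bash
python3 -m inch '[[[-0.7,-0.8,-15,0,0,0,-1],[0,0,-20,0,0,0,-1],[0,0,-8,0,0,0,-1],[0,0,-6,0,0,0,-1],[0,0,-6,0,0,0,-1],[0,0,-4,0,0,0,-1],[0,0,0,0,0,0,-1]]]'
```

```text
t: 23.22
tool_pos: [0.4973, -0.1672, 0.1541]
tool_rot: [-180.0, 0.0, -14.1]
contact_force: [0.2, 0.5, -0.7]
width: 0.0145
finger_force: 48.9
```

```bash
python3 -m inch '[[[0,0,-8,0,0,0,-1],[0,0,-8,0,0,0,-1],[0,0,-7,0,0,0,-1],[0,0,-5,0,0,0,-1],[0,0,-3,0,0,0,-1],[0,0,0,0,0,0,-1]]]'
```

```text
t: 23.72
tool_pos: [0.4971, -0.1671, 0.1227]
tool_rot: [-180.0, 0.1, -14.2]
contact_force: [-0.4, -0.3, -0.6]
width: 0.0143
finger_force: 48.9
```

```bash
python3 -m inch '[[[0,0,-1.5,0,0,0,-1],[0,0,-1,0,0,0,-1],[0,0,0,0,0,0,-1]]]'
```

```text
t: 23.97
tool_pos: [0.4975, -0.1673, 0.1212]
tool_rot: [180.0, -0.0, -14.1]
contact_force: [-0.3, -0.4, -0.6]
width: 0.0144
finger_force: 48.9
```

```bash
python3 -m inch '[[[0,0,-1,0,0,0,-1],[0,0,-1,0,0,0,-1],[0,0,0,0,0,0,-1]]]'
```

```text
t: 24.22
tool_pos: [0.4979, -0.1673, 0.1203]
tool_rot: [180.0, -0.1, -14.1]
contact_force: [-1.1, 2.4, 9.1]
width: 0.0148
finger_force: 50.0
```

```bash
python3 -m inch '[[[0,0,0,0,0,0,-0.5],[0,0,0,0,0,0,-0.1],[0,0,0,0,0,0,-0.1],[0,0,0,0,0,0,-0.1],[0,0,10,0,0,0,-0.1],[0,0,30,0,0,0,-0.1],[0,0,41,0,0,0,-0.1],[0,0,41,0,0,0,-0.1],[-15,0,30,0,0,0,-0.1],[0,0,0,0,0,0,-0.1],[0,0,0,0,0,0,-0.1]]]'
python3 - <<'E'
from h import *
q=np.load("q.npy"); p=shot("wrist","pics/wf.png");S=shot("side","pics/sf.png");print(env.sense()["tool_pos"])
for n,P in (("wrist",p),("side",S)):
    for k in ["pin","hasp","jar","seated_jar","front_rail"]:
        for r in env.masks_of(P,k): print(n,k,round(r["score"],2),np.round(r["bbox"],1))
    print("pin pred tip/collar/top",proj(P,rk(q,[[-68.5,0,46],[-68.5,0,90],[-68.5,0,148]])).round(1).tolist())
    print("hasp pred",proj(P,rk(q,[[-52,y,z] for y in(30,-30) for z in (112,50)])).round().tolist(),"rail",proj(P,rk(q,[[-43,107,112],[-43,-107,112]])).round().tolist())
E
```

```text
t: 25.13
tool_pos: [0.4825, -0.1675, 0.2737]
tool_rot: [180.0, -0.2, -14.2]
contact_force: [0.2, -0.6, -0.4]
width: 0.0388
finger_force: 0.0
[ 0.48224388 -0.16718655  0.27056468]
wrist pin 0.81 [315.4 194.5  27.3  37.8]
wrist pin 0.8 [496.2  38.2  78.1  76.5]
wrist pin 0.44 [160.3  11.6  14.3   6.4]
wrist hasp 0.9 [315.6 170.9  79.9   9.9]
wrist jar 0.76 [241.6  98.8  85.6  81.1]
wrist seated_jar 0.89 [389.1  98.5  72.6  77.9]
wrist seated_jar 0.17 [311.6  88.8 352.  177.7]
wrist front_rail 0.66 [313.9  88.6 350.9 174. ]
pin pred tip/collar/top [[315.8, 179.4], [315.1, 188.7], [313.9, 205.2]]
hasp pred [[273.0, 172.0], [281.0, 162.0], [356.0, 172.0], [350.0, 161.0]] rail [[167.0, 161.0], [462.0, 159.0]]
side pin 0.65 [357.4 225.4   9.1  37.9]
side pin 0.51 [275.  263.2  15.2  16.5]
side pin 0.3 [323.8 241.1  87.4  93.1]
side hasp 0.75 [324.1 241.4  86.9  91.4]
side hasp 0.54 [337.  334.5  36.4  59.7]
side hasp 0.45 [350.1 235.5  10.7  27.6]
side jar 0.76 [320.4 243.8  25.   32.4]
side jar 0.43 [357.6 226.7  11.   35.7]
side jar 0.31 [324.9 239.2  88.5  91.3]
side seated_jar 0.75 [339.8 224.8  18.9  32.3]
side front_rail 0.73 [321.4 220.2  81.7  53.5]
pin pred tip/collar/top [[355.3, 247.2], [355.9, 231.0], [356.7, 208.6]]
hasp pred [[345.0, 227.0], [344.0, 250.0], [354.0, 216.0], [354.0, 239.0]] rail [[327.0, 240.0], [363.0, 203.0]]
```

```bash
python3 -c "
from rig import env
print(env.close_job())"
```

```text
the job is handed in; nothing more can be done
None
```

The job is handed in after about 25 s of robot time: the jar is in the empty seat, the frame is closed, the hasp is folded flat, and the pin stands in the staple on its collar. The final check used camera measurements rather than a viewed picture, and no verdict came back.

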